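# Load the UV hood with varnished plaques, dial in 16 min 35 s and start it

### The job

Load every wooden plaque into the UV curing hood: one to a lane, printed star upwards, slid in under the hood until it is fully home against the back stop. Set the timer's four thumbwheels to 1-6-3-5 (16 minutes 35 seconds, read left to right as seen from the robot, each digit squarely on top at the index lines); only when all plaques are in and the code is set, press the start button fully down and let it come up again. Leave the wheels and plaques so, and leave the other things on the table where they are.

Things in the scene. Friction and masses are not known exactly. Their poses are not given: they have to be found in the camera images.
- plaque_a: flat beech plaque, varnished, 140 long (its x) x 50 wide (its y) x 14 mm thick, about 90 g, dark eight-pointed star printed on its upper face; origin at the centre of its underside, z up out of the printed face. Its two ends are alike. Two or three of the three plaques are present; absent ones have no pose. They start lying flat on the green cutting mat (3 mm thick)
- plaque_b: flat beech plaque, varnished, 140 long (its x) x 50 wide (its y) x 14 mm thick, about 90 g, dark eight-pointed star printed on its upper face; origin at the centre of its underside, z up out of the printed face. Its two ends are alike. Two or three of the three plaques are present; absent ones have no pose. They start lying flat on the green cutting mat (3 mm thick)
- plaque_c: flat beech plaque, varnished, 140 long (its x) x 50 wide (its y) x 14 mm thick, about 90 g, dark eight-pointed star printed on its upper face; origin at the centre of its underside, z up out of the printed face. Its two ends are alike. Two or three of the three plaques are present; absent ones have no pose. They start lying flat on the green cutting mat (3 mm thick)
- hood: UV curing hood, fixed: aluminium base plate 280 x 236 x 8 mm, white lamp housing with amber visor (top at z = 80 mm) over its far part. Origin under the middle of the hood's mouth at table height; x points into the hood (away from the robot), y left, z up. The flat open infeed ledge (top at z = 8 mm) runs from x = -150 to the mouth at x = 0. Three lanes lie side by side under the hood
- lane_left (a point): centre of the left lane's floor at the mouth (hood y = +76 mm, z = 8 mm); axes as the hood's. Each lane is 60 mm wide, its roof 20 mm above its floor (6 mm headroom over a plaque); one plaque fits a lane
- lane_middle (a point): the same for the middle lane (hood y = 0). All lanes end at a back stop 110 mm in from the mouth: a plaque fully home has its centre 40 mm inside and its tail 30 mm outside the mouth
- lane_right (a point): the same for the right lane (hood y = -76 mm). The dividers between lanes are 16 mm wide, 20 mm high, with rounded noses that stick 20 mm out of the mouth over the ledge
- timer: exposure timer: grey steel box fixed to the table, 170 (x) x 130 (y) x 60 mm high; origin at the centre of its underside, x away from the robot, y left, z up. Four black thumbwheels with rubber rims, 64 mm in diameter, 20 mm wide, 30 mm apart, axle along y at x = +25, z = 44 mm; the rims stick 16 mm out of the lid. White numerals 0-9 run round each rim; the one on top at the index lines is set
- wheel_1 (a joint): leftmost wheel (y = +45 mm on the timer), rad: 0 shows digit 0, each 0.628 rad one digit more, 5.65 shows 9; stops just beyond both ends. Grows when the top of the rim is stroked away from the robot (timer +x), shrinks when stroked towards it
- wheel_2 (a joint): second wheel from the left (y = +15 mm), same values. To turn a wheel press a fingertip lightly (3 to 10 N) on top of its rim and stroke along the timer's x; it needs about 1 N at the rim, has no clicks and stays where it is left
- wheel_3 (a joint): third wheel from the left (y = -15 mm), the same
- wheel_4 (a joint): rightmost wheel (y = -45 mm), the same
- wheel_1_top (a point): top point of the leftmost wheel's rim, 76 mm above the table (fixed to the box, does not turn)
- wheel_2_top (a point): the same for the second wheel
- wheel_3_top (a point): the same for the third wheel
- wheel_4_top (a point): the same for the rightmost wheel
- start (a joint): travel of the start button, m: 0 up, 0.006 fully down; about 5 N; springs back
- start_top (a point): centre of the top of the round grey start button, 28 mm across in a black collar, on the timer's lid on the robot's side of the wheels (x = -55 mm on the timer), 82 mm above the table; it moves with the button
- cone: bystander: white foam cone, 76 mm across, 160 mm high; origin at the centre of its underside
- tape: bystander: roll of brown tape lying flat, 96 mm across, 24 mm high; origin at the centre of its underside
- glue: bystander: white glue bottle, 56 mm across, 150 mm high; origin at the centre of its underside
- mug: bystander: white mug, 76 mm across, 85 mm high; origin at the centre of its underside
- eraser: bystander: grey whiteboard eraser, 50 x 120 x 36 mm; origin at the centre of its underside
- jar: bystander: small glass jar on the table just beyond the mat, 52 mm across, 60 mm high; origin at the centre of its underside

How it is judged:
By the outcome, as a careful person would: the job done as asked, in the order asked, and still so for the second after the job is handed in, with the robot touching nothing.
Of plaque_a, plaque_b, plaque_c only 2 to 3 are there at a start; the rules pass over those that are not, and their reading is None.
At some moment in a run one of plaque_a, plaque_b, plaque_c may be knocked a few centimetres aside while the robot is not near it.
Once in a run the grip may slacken for a moment while it holds something.
It also fails if it takes over 210 s, if anything falls off the work surface, if the arm or the gripper's body presses on something with over 40 N, if the wrist force passes 120 N, or if a joint passes its speed limit or range.

### The arm

A 6-joint arm with a two-finger parallel gripper is mounted at the origin on the work surface. World frame = base frame: x ahead of the robot, y to its left, z up, the work surface at z = 0. Lengths are in m, angles in rad, forces in N, time in s.
With the tool pointing down it reaches from about 0.25 to 0.775 m from the base axis. Payload 4 kg.
Tool frame: the origin (TCP) lies at the very end of the fingers, on their centre line; the grasp point (between the pads) lies 19 mm behind it; z points along the fingers, y is the line along which they close (so a half turn about z gives the same grasp; the last joint's range is limited). The gripper opens to 94 mm and grips with 3 to 60 N. Pads are 16 mm wide; open, the fingers measure 119 mm over their backs; the gripper's body (75 mm by 177 mm) begins 78 mm behind the grasp point.
Start: joints at [1.203, 0.087, 1.371, -0, 1.684, -0.103], TCP at [0.144, 0.531, 0.206] pointing down, gripper open.
Joint ranges: [-3.1, 3.1], [-0.76, 2.03], [0.27, 2.55], [-1.08, 4.22], [0.17, 2.65], [-2.57, 2.57]. Speed limits (rad/s): [2.79, 2.79, 3.14, 3.14, 3.14, 3.14].

### API

Orientations are given as [roll, pitch, yaw] about the fixed x, y, z axes, in that order (R = Rz(yaw) Ry(pitch) Rx(roll)).
In Python, from bench import robot, vision gives the robot as it stands.
- The arm moves only by the shell command python3 -m crank 'ROWS'. ROWS is JSON, a list of rows, each a list of 3 entries, a list of its own where there are three numbers: the closure, from 0 (fully open) to 1 (shut), then the shift along the tool's x, y, z in m, then the turn, a rotation vector about the tool's x, y, z in degrees. A call has 1 to 8 rows; each row shifts and turns the commanded pose from where the row before left it, along the tool's axes as they then stand; what a row does not reach is not made up. A row lasts 1/10 s, in which the tool goes at most 50 mm and 8.59 degrees, less where a joint would pass 70% of its speed; a pose out of reach is approached as far as the arm can. A call with a gripper value outside its range is refused whole. The fingers move at their own pace and stop on an object; the grip force is fixed at half the most. Time passes only in rows, so rows that do not move let the fingers close. It gives the time, the measured TCP pose, the force, the opening and the grip force at its end, in the units of the state.
- robot.get_obs(): the state, without advancing time (a new reading comes with each control period).
- vision.snapshot(name): name is "side" or "top"; returns a dict with "color" (384x512x3 uint8, red, green, blue), "z_map" (384x512 float32, m along the optical axis (not along the pixel's ray), 0 where there is no reading), "fx", "fy", "cx", "cy" (pixels), "R" (3x3) and "t" (3): a world point X has camera coordinates R X + t. Camera axes: x right, y down, z forward; pixel columns grow to the right and rows downward; lengths in m; the calibration is good to about 2 mm. A picture is of the moment at which its call begins.
- robot.close_job(): hands the job in; it is judged then, once.
The state is a dict: "time": time; "joint_positions": joint angles; "qvel": joint speeds; "joint_torque": joint torques, N m; "tool_pos": TCP position; "ee_rot": TCP orientation; "wrist_force": force on the tool from outside, world axes, zero at the start; "wrist_torque": the same for the moment, N m; "width": finger opening in m; "finger_force": force on a finger pad.
Only numpy, scipy, OpenCV 4.12 (cv2) and the standard library are available. Lean on these libraries where they do the work, as an engineer would, in place of code of your own. Each camera call takes 0.05 s, during which the arm holds its last target. There are 200 camera calls.

## Working session

There is one attempt and no reset: what is moved stays moved. The work goes in short steps, Python scripts to look and compute and a shell command to move; the robot and the scene stay as the last step left them, time stands still between calls to the robot, and variables do not carry over. Pictures are saved under pics/ and viewed, at most 14 in all, crops included, and the job is handed in when it is done.

```bash
ls; mkdir -p pics
cat > h.py <<'E'
import numpy as np, cv2
from bench import robot, vision
from scipy.spatial.transform import Rotation as Ro
def snap(n,f=None,crop=None,k=1):
    s=vision.snapshot(n); np.savez('%s.npz'%n,**s)
    if f:
        im=s['color'][:,:,::-1]
        if crop: im=im[crop[1]:crop[3],crop[0]:crop[2]]
        cv2.imwrite('pics/'+f,cv2.resize(im,None,fx=k,fy=k,interpolation=cv2.INTER_CUBIC))
    return s
def load(n): return dict(np.load('%s.npz'%n))
def w(s,u,v,d=None):
    if d is None:
        p=s['z_map'][int(v)-1:int(v)+2,int(u)-1:int(u)+2]; d=np.median(p[p>0])
    c=np.array([(u-s['cx'])/s['fx']*d,(v-s['cy'])/s['fy']*d,d]); return s['R'].T@(c-s['t'])
def wz(s,u,v,z):
    o=-s['R'].T@s['t']; r=s['R'].T@np.array([(u-s['cx'])/s['fx'],(v-s['cy'])/s['fy'],1]); return o+r*(z-o[2])/r[2]
def px(s,X):
    c=s['R']@np.array(X)+s['t']; return c[0]/c[2]*s['fx']+s['cx'],c[1]/c[2]*s['fy']+s['cy']
E
python3 - <<'E'
from h import *
np.set_printoptions(precision=3,suppress=True)
for n in('top','side'):
    s=snap(n,n+'0.png',None,1.5); print(n,s['fx'],-s['R'].T@s['t'],s['R'])
print(robot.get_obs())
E
```

```text
pics
top 409.40409316811395 [0.407 0.028 1.359] [[-0.003 -1.     0.01 ]
 [-0.997  0.002 -0.08 ]
 [ 0.08  -0.01  -0.997]]
side 369.0767432126628 [-0.154 -0.693  1.039] [[ 0.72  -0.694  0.013]
 [-0.482 -0.513 -0.71 ]
 [ 0.499  0.505 -0.704]]
{'time': 0.1, 'joint_positions': array([ 1.203,  0.088,  1.372, -0.   ,  1.684, -0.103]), 'qvel': array([ 0.   , -0.002, -0.003, -0.003, -0.   ,  0.001]), 'joint_torque': array([  0.002, -34.125, -30.33 ,   0.072,   0.03 ,  -0.   ]), 'tool_pos': array([0.144, 0.53 , 0.204]), 'ee_rot': array([-3.14 , -0.   ,  2.877]), 'wrist_force': array([ 0.329, -0.55 ,  0.377]), 'wrist_torque': array([-0.031,  0.015,  0.016]), 'finger_force': 0.0, 'width': 0.09404259162344437}
```

View pics/top0.png

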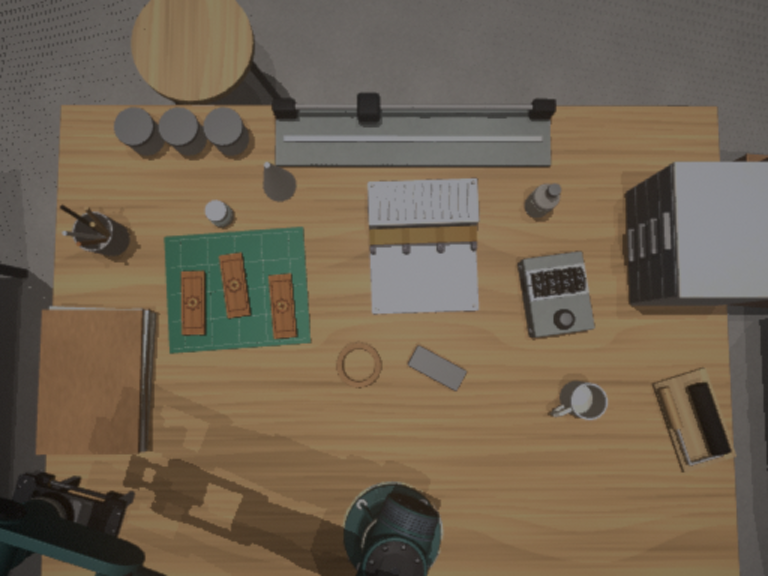

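View pics/side0.png

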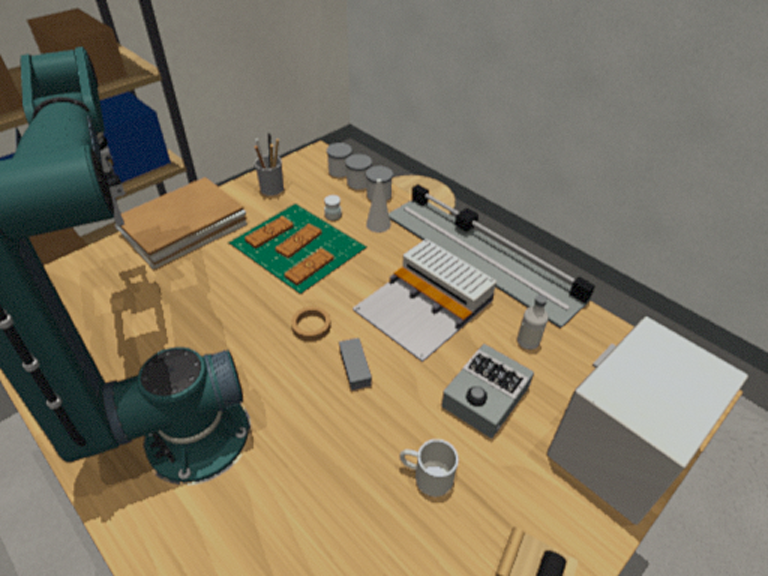

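Both pictures show three plaques, all star up, on the mat (top ×1.5: (193,303), (235,286), (283,306)). The hood mouth is near (424,245) and the timer near (557,295).

```bash
cat >> h.py <<'E'
def plaques(s):
    hsv=cv2.cvtColor(s['color'],cv2.COLOR_RGB2HSV); out=[]
    m=((hsv[...,0]<20)&(hsv[...,1]>90)).astype(np.uint8)
    c,_=cv2.findContours(m,cv2.RETR_EXTERNAL,cv2.CHAIN_APPROX_NONE)
    for k in c:
        if not 250<cv2.contourArea(k)<1500: continue
        P=np.array([wz(s,u,v,.017)[:2] for u,v in k[:,0]],np.float32)*1000
        r=cv2.minAreaRect(P); b=cv2.boxPoints(r)
        e=max(b[1]-b[0],b[2]-b[1],key=lambda x:x@x); a=np.degrees(np.arctan2(e[1],e[0]))
        out.append((np.round(r[0],1),np.round(r[1],1),round((a+90)%180-90,1)))
    return out
E
python3 - <<'E'
from h import *
np.set_printoptions(precision=3,suppress=True)
s=load('top')
for p in plaques(s): print(p)
im=s['color'][:,:,::-1]
a=cv2.resize(im[105:225,235:405],None,fx=4.5,fy=4.5,interpolation=cv2.INTER_CUBIC);cv2.imwrite('pics/hoodtimer.png',a)
E
```

```text
(array([488.9, 238.5]), array([138.7,  49.5]), np.float32(5.6))
(array([496.2, 433. ]), array([135.7,  49.2]), np.float32(1.2))
(array([534.5, 343.2]), array([138.9,  50.4]), np.float32(8.9))
(array([1089.9,  562. ]), array([ 42.7, 190. ]), np.float32(-2.1))
```

View pics/hoodtimer.png

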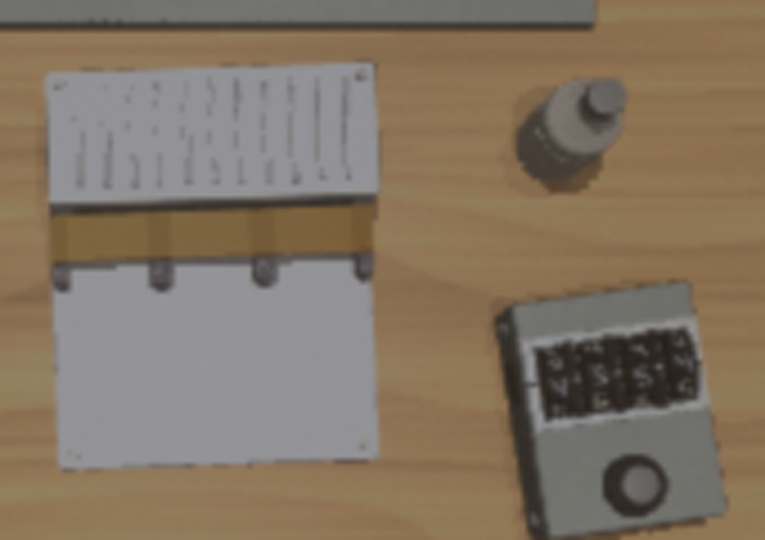

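The crop shows the ledge front corners at (60,468) and (378,460), nose tips at (162,290) and (265,287), and housing corners at (48,75), (373,62), (378,193), (50,205). On the timer, the button is at (640,485), and the lid corners are at (690,283), (725,512), (540,540), (512,308).

Run:
```python
from h import *
np.set_printoptions(precision=4,suppress=True)
s=load('top')
f=lambda u,v,z: wz(s,235+(u+.5)/4.5-.5,105+(v+.5)/4.5-.5,z)[:2]
L=f(60,468,.008);R=f(378,460,.008);print('ledge',L,R,np.linalg.norm(L-R),np.degrees(np.arctan2(*(R-L)[::-1]))+90)
n1=f(162,290,.022);n2=f(265,287,.022);print('noses',n1,n2,np.linalg.norm(n1-n2),np.degrees(np.arctan2(*(n2-n1)[::-1]))+90)
H=[f(*p,.08) for p in((48,75),(373,62),(378,193),(50,205))];print('housing',*H)
T=[f(*p,.06) for p in((512,308),(690,283),(725,512),(540,540))];print('timer',*T,np.mean(T,0))
e=(T[1]-T[2]+T[0]-T[3]);print(np.degrees(np.arctan2(e[1],e[0])), np.linalg.norm(e)/2)
print('btn',f(640,485,.082))
# depth checks
for n,p in dict(ledge=(220,400),lid=(600,450),hous=(210,130),btn=(640,485),wheel=(620,370)).items(): print(n,w(s,235+p[0]/4.5,105+p[1]/4.5))
for a,b in((217,212),(280,182),(358,364),(437,367),(541,205),(585,401)): print(w(s,a/1.5,b/1.5))
```

```text
ledge [0.4721 0.042 ] [ 0.4775 -0.1918] 0.2338384641845338 1.304128026251064
noses [ 0.6017 -0.033 ] [ 0.6038 -0.1085] 0.07554117303883463 1.5992811041684405
housing [0.7466 0.0493] [ 0.7559 -0.1808] [ 0.6619 -0.183 ] [0.6536 0.048 ]
timer [ 0.5829 -0.2806] [ 0.6007 -0.4083] [ 0.4374 -0.4284] [ 0.418  -0.2969] [ 0.5097 -0.3536]
6.3391604624137 0.16508269850385185
btn [ 0.4558 -0.362 ]
ledge [ 0.5208 -0.0773  0.0069]
lid [ 0.4801 -0.3416  0.0618]
hous [ 0.7067 -0.0664  0.076 ]
btn [ 0.4545 -0.363   0.0824]
wheel [ 0.5368 -0.3568  0.0632]
[0.6866 0.3727 0.0594]
[0.7451 0.2346 0.0849]
[ 0.3602  0.0728 -0.0013]
[ 0.3544 -0.0978  0.0339]
[ 0.6927 -0.3127  0.0975]
[ 0.278  -0.4248  0.0026]
```

```bash
cat >> h.py <<'E'
def go(x,y,z,yaw):
    "print tool turn about z (deg), then shift in turned tool axes (mm), to reach target (mm, deg)"
    o=robot.get_obs(); y0=np.degrees(o['ee_rot'][2]); d=(yaw-y0+180)%360-180
    R=Ro.from_euler('xyz',[180,0,yaw],degrees=True)
    print('turn z %.1f'%-d,'shift',np.round(R.inv().apply(np.array([x,y,z])-1e3*np.array(o['tool_pos'])),1),'j',np.round(o['joint_positions'],2),'w',round(o['width']*1e3,1))
def st():
    o=robot.get_obs(); print('t',round(o['time'],1),np.round(np.array(o['tool_pos'])*1e3,1),np.round(np.degrees(o['ee_rot']),1),'F',np.round(o['wrist_force'],1),'w',round(o['width']*1e3,1),'g',round(o['finger_force'],1))
E
python3 -m crank '[[0.25,[0,0,0],[0,0,-7]],[0.25,[0,0,0],[0,0,-7]],[0.25,[0,0,0],[0,0,-7]],[0.25,[-0.032,-0.036,0],[0,0,0]],[0.25,[-0.032,-0.036,0],[0,0,0]],[0.25,[-0.032,-0.036,0],[0,0,0]],[0.25,[-0.032,-0.036,0],[0,0,0]],[0.25,[-0.032,-0.036,0],[0,0,0]]]'
python3 -m crank '[[0.25,[-0.032,-0.036,0],[0,0,0]],[0.25,[-0.032,-0.036,0.025],[0,0,0]],[0.25,[-0.032,-0.036,0.04],[0,0,0]],[0.25,[-0.032,-0.036,0.04],[0,0,0]],[0.25,[0,0,0],[0,0,0]],[0.25,[0,0,0],[0,0,0]]]'
python3 - <<'E'
from h import *
go(459,235.6,6,185.6);st()
print(plaques(snap('top')))
E
```

```text
time: 0.9
tool_pos: [0.3222, 0.3664, 0.205]
ee_rot: [-3.141, -0.0, -3.039]
wrist_force: [0.1, -0.7, -0.1]
width: 0.0705
finger_force: 0.0
time: 1.5
tool_pos: [0.4457, 0.2528, 0.1173]
ee_rot: [-3.141, -0.003, -3.042]
wrist_force: [-0.3, -0.7, 0.4]
width: 0.0703
finger_force: 0.0
turn z 0.1 shift [-11.6 -18.4 111.3] j [ 0.4   0.04  1.6   0.    1.51 -1.27] w 70.3
t 1.5 [445.7 252.8 117.3] [-180.    -0.2 -174.3] F [-0.3 -0.7  0.4] w 70.3 g 0.0
[(array([336.1, 312.6]), array([155.3, 100.4]), np.float32(22.0)), (array([531. , 433.7]), array([66.1, 49.2]), np.float32(1.2)), (array([1091.9,  562.7]), array([ 41.4, 186.6]), np.float32(-2.7))]
```

```bash
python3 -m crank '[[0.25,[-0.012,-0.018,0.03],[0,0,0]],[0.25,[0,0,0.04],[0,0,0]],[0.25,[0,0,0.025],[0,0,0]],[0.25,[0,0,0.010],[0,0,0]],[0.25,[0,0,0.005],[0,0,0]],[0.25,[0,0,0],[0,0,0]]]' | head -2
python3 - <<'E'
from h import *
go(459,235.6,6,185.6);st()
E
python3 -m crank '[[0.6,[0,0,0],[0,0,0]],[0.6,[0,0,0],[0,0,0]],[0.6,[0,0,0],[0,0,0]],[0.6,[0,0,0],[0,0,0]],[0.6,[0,0,0],[0,0,0]]]'
```

```text
time: 2.15
tool_pos: [0.4606, 0.2379, 0.0099]
turn z 0.3 shift [ 1.8 -2.1  3.9] j [ 0.37  0.14  1.71  0.    1.28 -1.31] w 70.5
t 2.1 [460.6 237.9   9.9] [ 1.800e+02  1.000e-01 -1.741e+02] F [-1.   0.3  0.8] w 70.5 g 0.0
time: 2.65
tool_pos: [0.4609, 0.2371, 0.0098]
ee_rot: [3.141, 0.002, -3.04]
wrist_force: [-0.4, 0.4, 5.3]
width: 0.0496
finger_force: 30.0
```

```bash
python3 -m crank '[[0.6,[0,0,-0.02],[0,0,0]],[0.6,[0,0,-0.02],[0,0,0]],[0.6,[0,0,-0.02],[0,0,4.3]],[0.6,[0,0,0],[0,0,0]]]'
python3 - <<'E'
from h import *
go(502.7,-150.4,60,181.6);st()
s=snap('side','s1.png',(130,100,300,230),3)
E
```

```text
time: 3.05
tool_pos: [0.4619, 0.2374, 0.0711]
ee_rot: [3.14, 0.005, -3.115]
wrist_force: [-0.0, -0.5, -0.6]
width: 0.0498
finger_force: 30.0
turn z -0.1 shift [ -30.  -388.8   11.1] j [ 0.37  0.08  1.65  0.    1.41 -1.23] w 49.8
t 3.0 [461.9 237.4  71.1] [ 179.9    0.3 -178.5] F [-0.  -0.5 -0.6] w 49.8 g 30.0
```

View pics/s1.png

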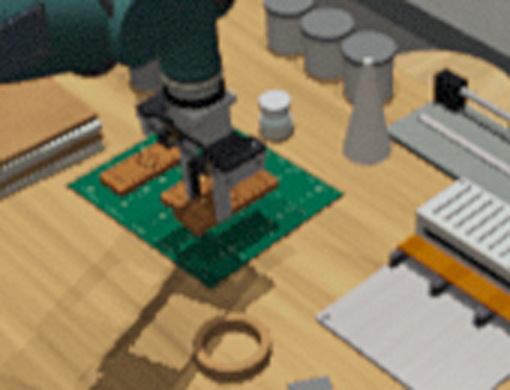

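The plaque is held level above the mat, with the grip at about (205,190) in the crop. Next I carry it to the right lane.

```bash
python3 -m crank '[[0.6,[-0.004,-0.045,0],[0,0,0]],[0.6,[-0.004,-0.045,0],[0,0,0]],[0.6,[-0.004,-0.045,0],[0,0,0]],[0.6,[-0.004,-0.045,0],[0,0,0]],[0.6,[-0.004,-0.045,0],[0,0,0]],[0.6,[-0.004,-0.045,0],[0,0,0]],[0.6,[-0.004,-0.045,0],[0,0,0]],[0.6,[-0.002,-0.045,0],[0,0,0]]]' >/dev/null
python3 -m crank '[[0.6,[0,-0.020,0],[0,0,0]],[0.6,[0,-0.009,0],[0,0,0]],[0.6,[0,0,0],[0,0,0]],[0.6,[0,0,0],[0,0,0]]]'
python3 - <<'E'
from h import *
go(502.7,-150.4,16,181.6);st()
s=snap('top','t1.png',(225,105,415,235),4)
E
```

```text
time: 4.3
tool_pos: [0.4999, -0.15, 0.0675]
ee_rot: [3.14, -0.002, -3.114]
wrist_force: [0.1, 0.1, -1.6]
width: 0.0495
finger_force: 30.0
turn z -0.0 shift [-2.8 -0.5 51.5] j [-0.4   0.1   1.64  0.    1.41 -2.  ] w 49.5
t 4.3 [ 499.9 -150.    67.5] [ 1.799e+02 -1.000e-01 -1.784e+02] F [ 0.1  0.1 -1.6] w 49.5 g 30.0
```

View pics/t1.png

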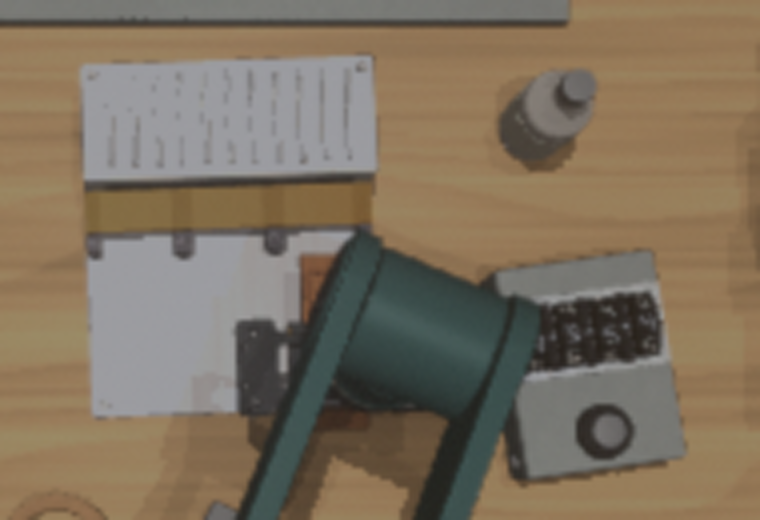

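The plaque nose's left corner is at crop (300,255), and the right lane ahead is clear. Next I lower it.

```bash
python3 -c "
from h import *
print(wz(load('top'),300,168.75,.075), 'expect ~', .5+.1, -.124)"
python3 -m crank '[[0.6,[0,0,0.02],[0,0,0]],[0.6,[0,0,0.02],[0,0,0]],[0.6,[0,0,0.008],[0,0,0]],[0.6,[0,0,0.002],[0,0,0]],[0.6,[0,0,0],[0,0,0]],[0.6,[0,0,0],[0,0,0]]]'
```

```text
[ 0.59482016 -0.1237258   0.075     ] expect ~ 0.6 -0.124
time: 4.95
tool_pos: [0.5013, -0.1513, 0.0197]
ee_rot: [-3.141, 0.002, -3.114]
wrist_force: [-0.6, -0.0, -1.0]
width: 0.0496
finger_force: 30.0
```

```bash
python3 -m crank '[[0.6,[0,0,0.003],[0,0,0]],[0.6,[0,0,0.0005],[0,0,0]],[0.6,[0,0,0],[0,0,0]]]'
python3 -m crank '[[0.6,[-0.015,0,0],[0,0,0]],[0.6,[-0.015,0,0],[0,0,0]],[0.6,[-0.015,0,0],[0,0,0]],[0.6,[0,0,0],[0,0,0]]]'
```

```text
time: 5.25
tool_pos: [0.5005, -0.1514, 0.0152]
ee_rot: [3.142, 0.0, -3.115]
wrist_force: [-0.5, 0.1, -0.7]
width: 0.0496
finger_force: 30.0
time: 5.65
tool_pos: [0.5469, -0.1503, 0.0153]
ee_rot: [-3.141, 0.001, -3.114]
wrist_force: [-0.8, -0.3, -0.6]
width: 0.0496
finger_force: 30.0
```

```bash
python3 -m crank '[[0.6,[-0.015,0,0],[0,0,0]],[0.6,[-0.015,0,0],[0,0,0]],[0.6,[-0.009,0,0],[0,0,0]],[0.6,[0,0,0],[0,0,0]],[0.35,[0,0,0],[0,0,0]],[0.35,[0,0,0],[0,0,0]],[0.35,[0,0,0],[0,0,0]]]'
python3 -m crank '[[0.35,[0,0,-0.03],[0,0,0]],[0.35,[0.03,0,-0.01],[0,0,0]],[1,[0.045,0,0],[0,0,0]],[1,[0.03,0,0],[0,0,0]],[1,[0,0,0],[0,0,0]],[1,[0,0,0],[0,0,0]],[1,[0,0,0],[0,0,0]]]'
python3 - <<'E'
from h import *
go(510,-150,14,181.6);st()
s=snap('top','t2.png',(245,135,345,225),5)
E
```

```text
time: 6.35
tool_pos: [0.5839, -0.1491, 0.0152]
ee_rot: [3.142, -0.0, -3.115]
wrist_force: [0.4, 0.7, 0.1]
width: 0.061
finger_force: 0.0
time: 7.05
tool_pos: [0.4804, -0.1521, 0.0556]
ee_rot: [-3.141, 0.002, -3.115]
wrist_force: [0.1, 0.2, 1.0]
width: 0.0245
finger_force: 0.0
turn z -0.1 shift [-29.6   1.3  41.6] j [-0.42  0.06  1.7   0.    1.38 -2.02] w 24.5
t 7.0 [ 480.4 -152.1   55.6] [-1.800e+02  1.000e-01 -1.785e+02] F [0.1 0.2 1. ] w 24.5 g 0.0
```

View pics/t2.png

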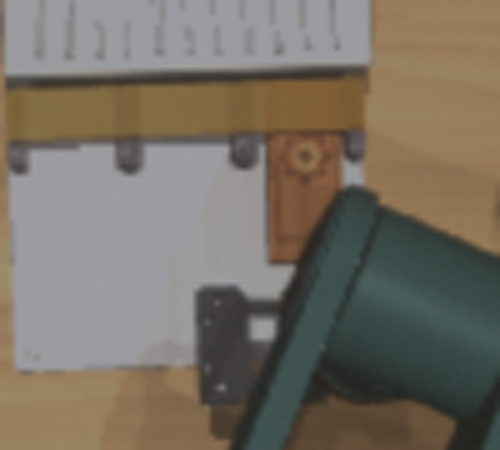

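The plaque sits straight between the noses (star at (305,155), tail at y≈262). Now I push it home with closed fingers.

```bash
python3 -m crank '[[1,[0,0,0.03],[0,0,0]],[1,[0,0.001,0.011],[0,0,0]],[1,[-0.02,0,0.001],[0,0,0]],[1,[-0.02,0,0],[0,0,0]],[1,[-0.015,0,0],[0,0,0]],[1,[-0.015,0,0],[0,0,0]],[1,[-0.015,0,0],[0,0,0]],[1,[0,0,0],[0,0,0]]]'
python3 -m crank '[[1,[-0.006,0,0],[0,0,0]],[1,[-0.005,0,0],[0,0,0]],[1,[0,0,0],[0,0,0]],[1,[0,0,0],[0,0,0]]]'
python3 -m crank '[[1,[-0.003,0,0],[0,0,0]],[1,[-0.002,0,0],[0,0,0]],[1,[0,0,0],[0,0,0]]]'
```

```text
time: 7.9
tool_pos: [0.5661, -0.1484, 0.0126]
ee_rot: [3.141, 0.0, -3.114]
wrist_force: [0.0, 0.6, -0.6]
width: 0.0002
finger_force: 0.0
time: 8.3
tool_pos: [0.5752, -0.1483, 0.0131]
ee_rot: [3.142, 0.0, -3.115]
wrist_force: [-0.4, 0.7, -0.4]
width: 0.0004
finger_force: 0.0
time: 8.6
tool_pos: [0.5806, -0.1482, 0.0131]
ee_rot: [3.142, 0.0, -3.115]
wrist_force: [-0.3, 0.3, -0.3]
width: 0.0006
finger_force: 0.0
```

```bash
python3 -m crank '[[1,[-0.003,0,0],[0,0,0]],[1,[-0.002,0,0],[0,0,0]],[1,[0,0,0],[0,0,0]]]' | sed -n '2p;4p'
python3 -m crank '[[1,[-0.002,0,0],[0,0,0]],[1,[-0.002,0,0],[0,0,0]],[1,[0,0,0],[0,0,0]]]'| sed -n '2p;4p'
python3 -m crank '[[1,[-0.001,0,0],[0,0,0]],[1,[-0.001,0,0],[0,0,0]],[1,[0,0,0],[0,0,0]]]'| sed -n '2p;4p'
```

```text
tool_pos: [0.5858, -0.148, 0.0131]
wrist_force: [-0.3, -0.6, 0.2]
tool_pos: [0.5893, -0.1479, 0.013]
wrist_force: [-1.7, 0.1, 0.9]
tool_pos: [0.5894, -0.148, 0.013]
wrist_force: [-6.1, -0.1, 4.6]
```

```bash
python3 -m crank '[[0.25,[0.02,0,0],[0,0,0]],[0.25,[0.02,0,-0.03],[0,0,0]],[0.25,[0,0,-0.045],[0,0,0]],[0.25,[0,0,-0.02],[0,0,0]],[0.25,[0,0,0],[0,0,0]]]'|head -2
python3 - <<'E'
from h import *
s=snap('top');print(plaques(s)[:6])
go(504.9,338.6,100,188.9)
E
```

```text
time: 10.0
tool_pos: [0.5545, -0.1499, 0.1129]
[(array([ 493.9, -187.2]), array([106.8, 147.5]), np.float32(-20.7)), (array([496.2, 433. ]), array([135.7,  49.2]), np.float32(1.2)), (array([534.6, 343.4]), array([138.6,  50. ]), np.float32(8.9)), (array([1091.9,  562.7]), array([ 41.4, 186.6]), np.float32(-2.7))]
turn z -7.4 shift [-28.  489.5   9.9] j [-0.36  0.17  1.47  0.    1.5  -1.96] w 40.8
```

```bash
python3 -m crank '[[0.25,[0,0,0],[0,0,-7.4]],[0.25,[-0.003,0.0445,0],[0,0,0]],[0.25,[-0.003,0.0445,0],[0,0,0]],[0.25,[-0.003,0.0445,0],[0,0,0]],[0.25,[-0.003,0.0445,0],[0,0,0]],[0.25,[-0.003,0.0445,0],[0,0,0]],[0.25,[-0.003,0.0445,0],[0,0,0]],[0.25,[-0.003,0.0445,0],[0,0,0]]]' >/dev/null
python3 -m crank '[[0.25,[-0.002,0.0445,0],[0,0,0]],[0.25,[-0.002,0.0445,0],[0,0,0]],[0.25,[-0.002,0.0445,0],[0,0,0]],[0.25,[0,0.0445,0],[0,0,0]],[0.25,[0,0,0],[0,0,0]],[0.25,[0,0,0],[0,0,0]]]' >/dev/null
python3 - <<'E'
from h import *
go(504.9,338.6,8,188.9);st()
E
```

```text
turn z 0.2 shift [-4.1 -1.1 97.2] j [ 0.5   0.25  1.38 -0.    1.51 -1.23] w 70.5
t 11.4 [500.7 339.1 105.2] [-179.9   -0.2 -170.9] F [-0.   0.6  0.2] w 70.5 g 0.0
```

```bash
python3 -m crank '[[0.25,[-0.004,-0.001,0.03],[0,0,0]],[0.25,[0,0,0.04],[0,0,0]],[0.25,[0,0,0.02],[0,0,0]],[0.25,[0,0,0.007],[0,0,0]],[0.25,[0,0,0],[0,0,0]],[0.25,[0,0,0],[0,0,0]]]' | head -2
python3 -m crank '[[0.6,[0,0,0],[0,0,0]],[0.6,[0,0,0],[0,0,0]],[0.6,[0,0,0],[0,0,0]],[0.6,[0,0,0],[0,0,0]],[0.6,[0,0,0],[0,0,0]]]'
```

```text
time: 12.05
tool_pos: [0.5073, 0.3381, 0.0123]
time: 12.55
tool_pos: [0.5068, 0.339, 0.0123]
ee_rot: [3.141, 0.002, -2.986]
wrist_force: [-0.2, 1.6, 4.3]
width: 0.0494
finger_force: 30.0
```

```bash
python3 -m crank '[[0.35,[0,0,0],[0,0,0]],[0.35,[0,0,0.002],[0,0,0]],[0.35,[0,0,0.002],[0,0,0]],[0.6,[0,0,0],[0,0,0]],[0.6,[0,0,0],[0,0,0]],[0.6,[0,0,0],[0,0,0]],[0.6,[0,0,0],[0,0,0]]]'
python3 -m crank '[[0.6,[0,0,-0.02],[0,0,0]],[0.6,[0,0,-0.02],[0,0,0]],[0.6,[0,0,-0.02],[0,0,7.3]],[0.6,[0,0,0],[0,0,0]]]' | tail -2
python3 - <<'E'
from h import *
go(500.6,-74.4,70,181.6);st()
E
```

```text
time: 13.25
tool_pos: [0.506, 0.3383, 0.0068]
ee_rot: [-3.141, -0.001, -2.986]
wrist_force: [-1.0, 0.7, -1.6]
width: 0.0498
finger_force: 30.0
width: 0.0498
finger_force: 30.0
turn z 0.0 shift [  19.2 -413.6    0.7] j [ 0.5   0.28  1.42  0.    1.44 -1.1 ] w 49.8
t 13.7 [508.3 339.6  70.7] [ 179.8    0.4 -178.4] F [ 0.5  0.  -0.5] w 49.8 g 30.0
```

```bash
python3 -m crank '[[0.6,[0.002,-0.045,0],[0,0,0]],[0.6,[0.002,-0.045,0],[0,0,0]],[0.6,[0.002,-0.045,0],[0,0,0]],[0.6,[0.002,-0.045,0],[0,0,0]],[0.6,[0.002,-0.045,0],[0,0,0]],[0.6,[0.002,-0.045,0],[0,0,0]],[0.6,[0.003,-0.045,0],[0,0,0]],[0.6,[0.004,-0.045,0],[0,0,0]]]' >/dev/null
python3 -m crank '[[0.6,[0,-0.040,0],[0,0,0]],[0.6,[0,-0.014,0.01],[0,0,0]],[0.6,[0,0,0.015],[0,0,0]],[0.6,[0,0,0],[0,0,0]],[0.6,[0,0,0],[0,0,0]]]' >/dev/null
python3 - <<'E'
from h import *
go(500.6,-74.4,13,181.6);st()
s=snap('top','t3.png',(225,115,345,225),5)
E
```

```text
turn z 0.1 shift [-2.5  0.5 27.8] j [-0.26  0.08  1.71  0.    1.35 -1.86] w 49.9
t 14.9 [498.1 -75.   40.8] [ 1.799e+02 -1.000e-01 -1.783e+02] F [-0.2  0.2 -0.6] w 49.9 g 30.0
```

View pics/t3.png

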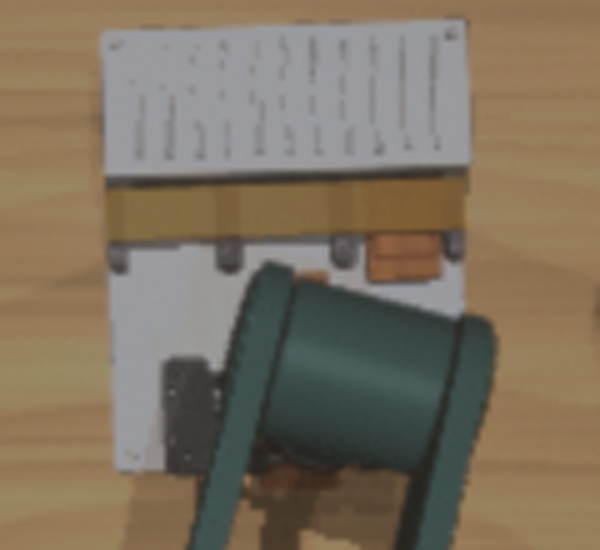

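The right plaque is home, with its tail at (403,280). The held plaque's nose is at about (312,272), just short of the middle lane. Now I lower it and slide it in.

```bash
python3 -m crank '[[0.6,[0,0,0.02],[0,0,0]],[0.6,[0,0,0.007],[0,0,0]],[0.6,[0,0,0.001],[0,0,0]],[0.6,[0,0,0],[0,0,0]],[0.6,[0,0,0],[0,0,0]]]' | sed -n '2p;4p'
python3 -m crank '[[0.6,[-0.015,0,0],[0,0,0]],[0.6,[-0.015,0,0],[0,0,0]],[0.6,[-0.015,0,0],[0,0,0]],[0.6,[0,0,0],[0,0,0]]]'
```

```text
tool_pos: [0.4996, -0.0759, 0.0149]
wrist_force: [0.1, -0.2, -1.3]
time: 15.9
tool_pos: [0.546, -0.0748, 0.0151]
ee_rot: [-3.141, 0.003, -3.113]
wrist_force: [-0.2, -0.2, -1.2]
width: 0.0497
finger_force: 30.0
```

```bash
python3 -m crank '[[0.6,[-0.015,0.001,0],[0,0,0]],[0.6,[-0.015,0,0],[0,0,0]],[0.6,[-0.006,0,0.002],[0,0,0]],[0.6,[0,0,0],[0,0,0]],[0.35,[0,0,0],[0,0,0]],[0.35,[0,0,0],[0,0,0]],[0.35,[0,0,0],[0,0,0]]]'
python3 -m crank '[[0.35,[0,0,-0.03],[0,0,0]],[0.35,[0.03,0,-0.01],[0,0,0]],[1,[0.045,0,0],[0,0,0]],[1,[0.03,0,0],[0,0,0]],[1,[0,0,0],[0,0,0]],[1,[0,0,0],[0,0,0]],[1,[0,0,0],[0,0,0]],[1,[0,0,0],[0,0,0]]]'
python3 -m crank '[[1,[0,0,0.03],[0,0,0]],[1,[0,0,0.010],[0,0,0]],[1,[0,0,0],[0,0,0]]]'
```

```text
time: 16.6
tool_pos: [0.5796, -0.0727, 0.0124]
ee_rot: [-3.142, 0.0, -3.113]
wrist_force: [0.8, -0.5, 0.7]
width: 0.061
finger_force: 0.0
time: 17.4
tool_pos: [0.476, -0.0757, 0.0523]
ee_rot: [-3.141, 0.001, -3.113]
wrist_force: [-0.0, -0.3, -0.2]
width: 0.0162
finger_force: 0.0
time: 17.7
tool_pos: [0.4735, -0.0751, 0.0099]
ee_rot: [3.14, -0.005, -3.113]
wrist_force: [-1.0, 0.7, 0.8]
width: 0.0006
finger_force: 0.0
```

```bash
python3 -m crank '[[1,[-0.02,0,-0.003],[0,0,0]],[1,[-0.02,0,0],[0,0,0]],[1,[-0.015,0,0],[0,0,0]],[1,[-0.015,0,0],[0,0,0]],[1,[-0.015,0,0],[0,0,0]],[1,[-0.015,0,0],[0,0,0]],[1,[-0.006,0,0],[0,0,0]],[1,[0,0,0],[0,0,0]]]' | sed -n '2p;4p'
python3 -m crank '[[1,[-0.002,0,0],[0,0,0]],[1,[-0.001,0,0],[0,0,0]],[1,[0,0,0],[0,0,0]]]' | sed -n '2p;4p'
python3 -m crank '[[1,[-0.002,0,0],[0,0,0]],[1,[-0.001,0,0],[0,0,0]],[1,[0,0,0],[0,0,0]]]' | sed -n '2p;4p'
```

```text
tool_pos: [0.5819, -0.0726, 0.0156]
wrist_force: [-0.2, 0.3, 0.0]
tool_pos: [0.5835, -0.0725, 0.0152]
wrist_force: [-0.2, -0.4, -0.5]
tool_pos: [0.5868, -0.0724, 0.0151]
wrist_force: [-0.8, -1.1, -0.1]
```

```bash
python3 -m crank '[[1,[-0.001,0,0],[0,0,0]],[1,[-0.001,0,0],[0,0,0]],[1,[0,0,0],[0,0,0]]]' | sed -n '2p;4p'
python3 -m crank '[[1,[-0.001,0,0],[0,0,0]],[1,[-0.001,0,0],[0,0,0]],[1,[0,0,0],[0,0,0]]]' | sed -n '2p;4p'
```

```text
tool_pos: [0.5869, -0.0724, 0.0151]
wrist_force: [-5.6, -0.4, 5.2]
tool_pos: [0.587, -0.0724, 0.015]
wrist_force: [-11.4, -0.1, 8.3]
```

Home at 0.587 (-11 N). On to the third plaque.

```bash
python3 -m crank '[[0.25,[0.02,0,0],[0,0,0]],[0.25,[0.02,0,-0.03],[0,0,0]],[0.25,[0,0,-0.045],[0,0,0]],[0.25,[0,0,-0.02],[0,0,0]],[0.25,[0,0,0],[0,0,0]]]'|head -2
python3 - <<'E'
from h import *
s=snap('top');P=plaques(s);print(P)
go(466,432.4,100,181.2)
E
```

```text
time: 20.2
tool_pos: [0.5541, -0.0741, 0.1148]
[(array([449.4, -81.6]), array([115.,  74.]), np.float32(76.9)), (array([496.2, 433. ]), array([135.7,  49.2]), np.float32(1.2)), (array([1091.8,  562.6]), array([ 41.5, 186.7]), np.float32(-2.8))]
turn z 0.4 shift [ 75.8 507.8  11.8] j [-0.23  0.14  1.5   0.    1.5  -1.83] w 41.2
```

```bash
python3 -m crank '[[0.25,[0.006,0.0425,0],[0,0,0]],[0.25,[0.006,0.0425,0],[0,0,0]],[0.25,[0.006,0.0425,0],[0,0,0]],[0.25,[0.006,0.0425,0],[0,0,0]],[0.25,[0.006,0.0425,0],[0,0,0]],[0.25,[0.006,0.0425,0],[0,0,0]],[0.25,[0.006,0.0425,0],[0,0,0]],[0.25,[0.006,0.0425,0],[0,0,0]]]' >/dev/null
python3 -m crank '[[0.25,[0.007,0.0425,0],[0,0,0]],[0.25,[0.007,0.0425,0],[0,0,0]],[0.25,[0.007,0.0425,0],[0,0,0]],[0.25,[0.007,0.040,0.02],[0,0,0]],[0.25,[0,0,0.03],[0,0,0]],[0.25,[0,0,0.025],[0,0,0]],[0.25,[0,0,0],[0,0,0]]]' >/dev/null
python3 - <<'E'
from h import *
go(466,432.4,8,181.2);st()
E
```

```text
turn z 0.5 shift [-9.8  3.1 19. ] j [ 0.66  0.36  1.41  0.    1.39 -0.94] w 70.8
t 21.8 [456.2 429.1  27. ] [-179.5   -0.6 -178.3] F [ 0.4 -0.7 -0.4] w 70.8 g 0.0
```

```bash
python3 -m crank '[[0.25,[-0.008,0.002,0.007],[0,0,0]],[0.25,[0,0,0.008],[0,0,0]],[0.25,[0,0,0.005],[0,0,0]],[0.25,[0,0,0],[0,0,0]],[0.25,[0,0,0],[0,0,0]]]' | sed -n '2p;4p'
python3 -m crank '[[0.6,[0,0,0],[0,0,0]],[0.6,[0,0,0],[0,0,0]],[0.6,[0,0,0],[0,0,0]],[0.6,[0,0,0],[0,0,0]],[0.6,[0,0,0],[0,0,0]]]'
```

```text
tool_pos: [0.4688, 0.4339, 0.0157]
wrist_force: [0.2, 0.9, 0.4]
time: 22.75
tool_pos: [0.4686, 0.4341, 0.0155]
ee_rot: [3.141, 0.001, -3.113]
wrist_force: [-0.4, -0.2, 1.3]
width: 0.0484
finger_force: 30.0
```

```bash
python3 -m crank '[[0.35,[0,0,0],[0,0,0]],[0.35,[0,0,0],[0,0,0]],[0.35,[0,0,0.005],[0,0,0]],[0.35,[0,0,0.003],[0,0,0]],[0.6,[0,0,0],[0,0,0]],[0.6,[0,0,0],[0,0,0]],[0.6,[0,0,0],[0,0,0]],[0.6,[0,0,0],[0,0,0]]]'
python3 -m crank '[[0.6,[0,0,-0.02],[0,0,0]],[0.6,[0,0,-0.02],[0,0,0]],[0.6,[0,0,-0.02],[0,0,0]],[0.6,[0,0,0],[0,0,0]]]' | tail -2
python3 - <<'E'
from h import *
go(498.5,1.6,60,181.6);st()
E
```

```text
time: 23.55
tool_pos: [0.4684, 0.4339, 0.007]
ee_rot: [-3.142, -0.0, -3.113]
wrist_force: [0.1, -0.1, -0.8]
width: 0.0494
finger_force: 30.0
width: 0.0493
finger_force: 30.0
turn z 0.0 shift [ -16.  -434.4   11. ] j [ 0.66  0.34  1.34  0.    1.45 -0.94] w 49.3
t 23.9 [470.4 435.4  71. ] [ 179.7    0.3 -178.4] F [0.7 0.1 0.1] w 49.3 g 30.0
```

```bash
python3 -m crank '[[0.6,[-0.002,-0.045,0],[0,0,0]],[0.6,[-0.002,-0.045,0],[0,0,0]],[0.6,[-0.002,-0.045,0],[0,0,0]],[0.6,[-0.002,-0.045,0],[0,0,0]],[0.6,[-0.002,-0.045,0],[0,0,0]],[0.6,[-0.002,-0.045,0],[0,0,0]],[0.6,[-0.001,-0.045,0],[0,0,0]],[0.6,[0,-0.045,0],[0,0,0]]]' >/dev/null
python3 -m crank '[[0.6,[0,-0.045,0],[0,0,0]],[0.6,[0,-0.029,0.01],[0,0,0]],[0.6,[0,0,0.015],[0,0,0]],[0.6,[0,0,0],[0,0,0]],[0.6,[0,0,0],[0,0,0]]]' >/dev/null
python3 - <<'E'
from h import *
go(498.5,1.6,13,181.6);st()
s=snap('top','t4.png',(225,115,345,225),5)
E
```

```text
turn z 0.0 shift [-5.5  0.7 28.2] j [-0.11  0.06  1.74  0.    1.35 -1.71] w 49.8
t 25.2 [493.    0.7  41.2] [ 1.800e+02 -1.000e-01 -1.784e+02] F [ 0.7 -0.1  0.4] w 49.8 g 30.0
```

View pics/t4.png

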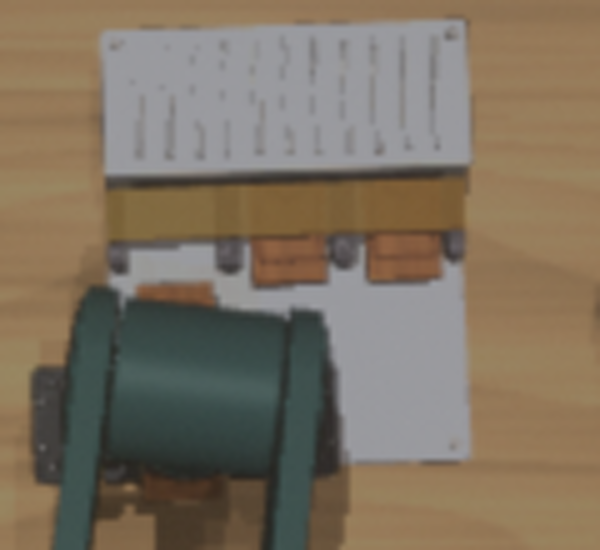

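The middle and right plaques are home, with tails at y≈283. The third plaque's nose (138–214, 285) is aligned with the left lane.

```bash
python3 -m crank '[[0.6,[0,0,0.02],[0,0,0]],[0.6,[0,0,0.009],[0,0,0]],[0.6,[0,0,0.001],[0,0,0]],[0.6,[0,0,0],[0,0,0]],[0.6,[0,0,0],[0,0,0]]]' | sed -n '2p;4p'
python3 -m crank '[[0.6,[-0.015,0,0],[0,0,0]],[0.6,[-0.015,0,0],[0,0,0]],[0.6,[-0.015,0,0],[0,0,0]],[0.6,[0,0,0],[0,0,0]]]'
```

```text
tool_pos: [0.4942, 0.0006, 0.0127]
wrist_force: [-0.3, 0.1, -0.6]
time: 26.2
tool_pos: [0.5407, 0.0017, 0.0129]
ee_rot: [-3.141, 0.002, -3.113]
wrist_force: [0.2, -0.1, -0.8]
width: 0.0498
finger_force: 30.0
```

```bash
python3 -m crank '[[0.6,[-0.015,0.001,0],[0,0,0]],[0.6,[-0.015,0,0],[0,0,0]],[0.6,[-0.006,0,0],[0,0,0]],[0.6,[0,0,0],[0,0,0]],[0.35,[0,0,0],[0,0,0]],[0.35,[0,0,0],[0,0,0]],[0.35,[0,0,0],[0,0,0]]]'
python3 -m crank '[[0.35,[0,0,-0.03],[0,0,0]],[0.35,[0.03,0,-0.01],[0,0,0]],[1,[0.045,0,0],[0,0,0]],[1,[0.03,0,0],[0,0,0]],[1,[0,0,0],[0,0,0]],[1,[0,0,0],[0,0,0]],[1,[0,0,0],[0,0,0]],[1,[0,0,0],[0,0,0]]]'
python3 -m crank '[[1,[0,0,0.03],[0,0,0]],[1,[0,0,0.008],[0,0,0]],[1,[0,0,0],[0,0,0]]]'
```

```text
time: 26.9
tool_pos: [0.5743, 0.0038, 0.0123]
ee_rot: [3.142, 0.0, -3.113]
wrist_force: [-0.2, 0.0, -0.4]
width: 0.061
finger_force: 0.0
time: 27.7
tool_pos: [0.4709, 0.0007, 0.0523]
ee_rot: [-3.142, 0.001, -3.113]
wrist_force: [-0.9, -0.2, -0.4]
width: 0.0168
finger_force: 0.0
time: 28.0
tool_pos: [0.4685, 0.001, 0.0122]
ee_rot: [3.141, -0.005, -3.113]
wrist_force: [0.3, 1.0, 0.2]
width: 0.0005
finger_force: 0.0
```

```bash
python3 -m crank '[[1,[-0.02,0,-0.002],[0,0,0]],[1,[-0.02,0,0],[0,0,0]],[1,[-0.015,0,0],[0,0,0]],[1,[-0.015,0,0],[0,0,0]],[1,[-0.015,0,0],[0,0,0]],[1,[-0.015,0,0],[0,0,0]],[1,[-0.006,0,0],[0,0,0]],[1,[0,0,0],[0,0,0]]]' | sed -n '2p;4p'
python3 -m crank '[[1,[-0.002,0,0],[0,0,0]],[1,[-0.002,0,0],[0,0,0]],[1,[0,0,0],[0,0,0]]]' | sed -n '2p;4p'
```

```text
tool_pos: [0.5768, 0.0038, 0.0166]
wrist_force: [-0.6, 0.1, -0.3]
tool_pos: [0.5795, 0.004, 0.0162]
wrist_force: [-0.3, -0.1, 0.4]
```

Home is expected near 0.585.

```bash
python3 -m crank '[[1,[-0.002,0,0],[0,0,0]],[1,[-0.002,0,0],[0,0,0]],[1,[0,0,0],[0,0,0]]]' | sed -n '2p;4p'
python3 -m crank '[[1,[-0.0015,0,0],[0,0,0]],[1,[-0.001,0,0],[0,0,0]],[1,[0,0,0],[0,0,0]]]' | sed -n '2p;4p'
python3 -m crank '[[1,[-0.001,0,0],[0,0,0]],[1,[0,0,0],[0,0,0]]]' | sed -n '2p;4p'
```

```text
tool_pos: [0.584, 0.004, 0.0161]
wrist_force: [-0.2, -0.2, 0.1]
tool_pos: [0.5843, 0.0041, 0.016]
wrist_force: [-5.3, -0.2, 5.2]
tool_pos: [0.5844, 0.004, 0.016]
wrist_force: [-8.6, 0.1, 5.2]
```

```bash
python3 -m crank '[[1,[0.02,0,0],[0,0,0]],[1,[0.02,0,-0.03],[0,0,0]],[1,[0,0,-0.045],[0,0,0]],[1,[0,0,-0.045],[0,0,0]],[1,[0,0,0],[0,0,0]]]'|head -2
python3 - <<'E'
from h import *
s=snap('top');t=snap('side')
a=cv2.resize(s['color'][168:202,348:398,::-1],None,fx=12,fy=12,interpolation=cv2.INTER_CUBIC)[:300]
# rectified side view of the wheels' tops
b=cv2.resize(t['color'][225:270,300:360,::-1],None,fx=10,fy=10,interpolation=cv2.INTER_CUBIC)
a=cv2.resize(s['color'][168:202,348:398,::-1],(600,408),interpolation=cv2.INTER_CUBIC)[:280]
b=cv2.resize(b,(600,450))[60:370]
cv2.imwrite('pics/wh.png',cv2.convertScaleAbs(np.vstack([a,b]),alpha=1.5))
E
```

```text
time: 30.4
tool_pos: [0.5521, 0.0026, 0.1447]
```

View pics/wh.png

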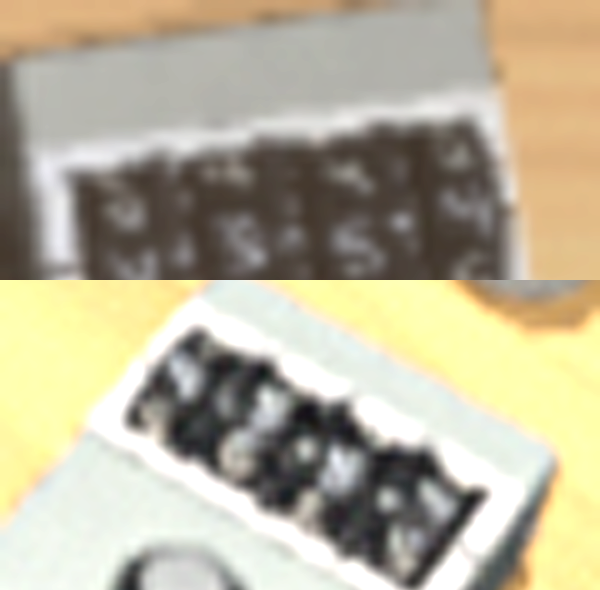

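```bash
cat >> h.py <<'E'
TO=np.array([.5097,-.3540,0]); TY=np.radians(7.5)
def T(x,y,z): 
    c,s_=np.cos(TY),np.sin(TY); return np.array([TO[0]+c*x-s_*y,TO[1]+s_*x+c*y,z])
def unroll(s,span=62,ppd=3.5):
    th=np.radians(np.arange(span,-span,-1/ppd)); out=[]
    for yc in(.045,.015,-.015,-.045):
        ys=np.linspace(.012,-.012,96); M=np.zeros((len(th),96,2),np.float32)
        for i,a in enumerate(th):
            for j,y in enumerate(ys): M[i,j]=px(s,T(.025+.032*np.sin(a),yc+y,.044+.032*np.cos(a)))
        im=cv2.remap(s['color'],M[...,0],M[...,1],cv2.INTER_CUBIC)[:,:,::-1]
        im=cv2.normalize(im,None,0,255,cv2.NORM_MINMAX)
        im[len(th)//2,:8]=(0,0,255); im[len(th)//2,-8:]=(0,0,255)
        for q in(-36,36): im[int(len(th)/2-q*ppd),:8]=(0,255,0)
        out+= [im,np.zeros((len(th),4,3),np.uint8)]
    return np.hstack(out)
def wheels(f):
    a=unroll(snap('top'));b=unroll(snap('side')); cv2.imwrite('pics/'+f,np.hstack([a,b]))
E
python3 - <<'E'
from h import *
a=unroll(load('top'));b=unroll(load('side')); cv2.imwrite('pics/u0.png',np.hstack([a,b])[:, :800])
E
```

```text
(no output)
```

View pics/u0.png

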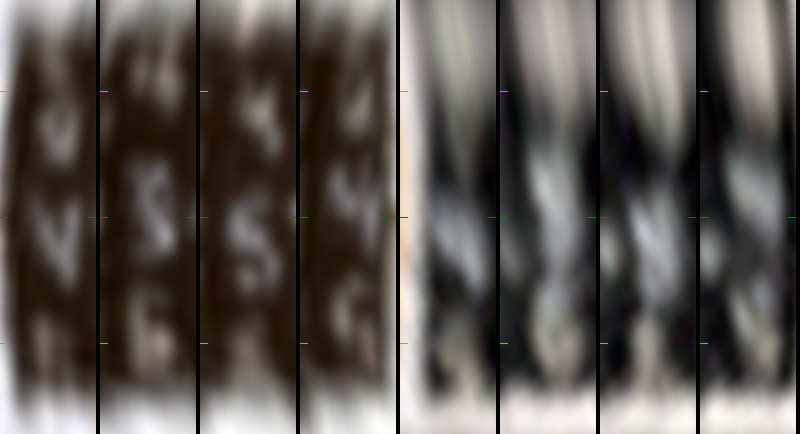

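Run:
```python
from h import *
s=load('top')
for u,v,z in((354.0,190.2,.06),(352.8,190.1,.06)):
    p=wz(s,u,v,z)-TO; c,q=np.cos(TY),np.sin(TY); print(c*p[0]+q*p[1],-q*p[0]+c*p[1])
# subpixel: dark tick along rectified lid strips left and right of the wheels
g=cv2.cvtColor(s['color'],cv2.COLOR_RGB2GRAY)
for y in(.062,.060,.058,-.058,-.060,-.062):
    M=np.array([[px(s,T(x,y,.0605)) for x in np.arange(0,.05,.002)]],np.float32)
    print(y,cv2.remap(g,M[...,0],M[...,1],cv2.INTER_LINEAR)[0])
print([np.round(T(.025,y,.076),4) for y in(.045,.015,-.015,-.045)],T(-.055,0,.082)); go(*(T(.025,.045,.11)*1e3),97.5);st()
```

```text
0.025199389313345897 0.053771285203631634
0.02602556060509352 0.05753124635099788
0.062 [ 99  99  98 102 107 111 109 103 103 103 103  99  93  84  90 105 106 106
 105 101  98  99  99  99 104]
0.06 [125 125 124 130 136 140 138 133 131 130 128 123 113  96 109 128 133 134
 132 128 125 125 124 124 130]
0.058 [149 145 143 142 144 147 148 149 150 150 149 141 125 100 116 138 144 148
 149 149 150 148 145 143 142]
-0.058 [130 113 100  89  79  72  67  63  58  58  61  66  72  76  78  72  63  54
  56  59  63  70  76  83  94]
-0.06 [141 133 128 118 108 102  95  90  85  80  78  74  69  66  71  80  80  79
  82  82  82  93 102 113 129]
-0.062 [149 146 143 137 131 125 121 116 111 108 104  99  93  86  97 111 107 107
 109 109 114 127 131 134 141]
[array([ 0.5286, -0.3061,  0.076 ]), array([ 0.5325, -0.3359,  0.076 ]), array([ 0.5364, -0.3656,  0.076 ]), array([ 0.5404, -0.3954,  0.076 ])] [ 0.45517053 -0.36117894  0.082     ]
turn z 84.1 shift [-303.8  -60.1   27.9] j [-0.1   0.1   1.49  0.    1.55 -1.7 ] w 0.9
t 30.5 [548.6   2.9 137.9] [-180.     0.3 -178.4] F [ 0.5  0.1 -0.8] w 0.9 g 0.0
```

```bash
sed -i 's/^TO=.*/TO=np.array([.5110,-.3558,0]); TY=np.radians(7.5)/' h.py
python3 -m crank '[[1,[0,0,0],[0,0,8.4]],[1,[0,0,0],[0,0,8.4]],[1,[0,0,0],[0,0,8.4]],[1,[0,0,0],[0,0,8.4]],[1,[0,0,0],[0,0,8.4]],[1,[0,0,0],[0,0,8.4]],[1,[0,0,0],[0,0,8.4]],[1,[0,0,0],[0,0,8.4]]]' >/dev/null
python3 -m crank '[[1,[0,0,0],[0,0,8.4]],[1,[0,0,0],[0,0,8.4]],[1,[-0.045,-0.007,0],[0,0,0]],[1,[-0.045,-0.007,0],[0,0,0]],[1,[-0.045,-0.007,0],[0,0,0]],[1,[-0.045,-0.007,0],[0,0,0]],[1,[-0.045,-0.007,0],[0,0,0]],[1,[-0.045,-0.007,0],[0,0,0]]]' >/dev/null
python3 -m crank '[[1,[-0.03,-0.006,0],[0,0,0]],[1,[0,0,0],[0,0,0]],[1,[0,0,0],[0,0,0]]]' >/dev/null
python3 - <<'E'
from h import *
go(*(T(.025+.009,.045,.084)*1e3),97.5);st()
E
```

```text
turn z 0.0 shift [-6.2 -0.5 49.4] j [-0.6   0.26  1.31  0.    1.57 -0.73] w 0.2
t 32.4 [ 538.5 -300.5  133.4] [-179.8   -0.2   97.5] F [-0.6 -0.2 -0.8] w 0.2 g 0.0
```

```bash
python3 -m crank '[[1,[-0.006,0,0.02],[0,0,0]],[1,[0,0,0.02],[0,0,0]],[1,[0,0,0.008],[0,0,0]],[1,[0,0,0],[0,0,0]],[1,[0,0,0],[0,0,0]]]' >/dev/null
python3 - <<'E'
from h import *
go(*(T(.025+.009,.045,.076)*1e3),97.5);st()
E
```

```text
turn z 0.2 shift [-0.6 -1.9 12.4] j [-0.61  0.29  1.37  0.    1.48 -0.74] w 0.3
t 32.9 [ 540.7 -305.9   88.4] [180.    0.   97.7] F [ 0.7  0.4 -0.4] w 0.3 g 0.0
```

```bash
python3 -m crank '[[1,[0,-0.002,0.006],[0,0,0]],[1,[0,0,0.004],[0,0,0]],[1,[0,0,0],[0,0,0]],[1,[0,0,0],[0,0,0]]]' | sed -n '2p;4p'
python3 -m crank '[[1,[0,0,0.001],[0,0,0]],[1,[0,0,0.001],[0,0,0]],[1,[0,0,0],[0,0,0]]]' | sed -n '2p;4p'
```

```text
tool_pos: [0.5383, -0.307, 0.0781]
wrist_force: [0.0, 0.2, 0.0]
tool_pos: [0.5384, -0.307, 0.076]
wrist_force: [0.1, 0.4, -0.3]
```

```bash
python3 -m crank '[[1,[0,0,0.001],[0,0,0]],[1,[0,0,0],[0,0,0]],[1,[0,0,0],[0,0,0]]]' | sed -n '2p;4p'
python3 -m crank '[[1,[0,0,0.001],[0,0,0]],[1,[0,0,0],[0,0,0]],[1,[0,0,0],[0,0,0]]]' | sed -n '2p;4p'
```

```text
tool_pos: [0.5386, -0.307, 0.0757]
wrist_force: [-0.4, -0.0, 4.1]
tool_pos: [0.5393, -0.307, 0.0756]
wrist_force: [0.6, 1.6, 6.0]
```

```bash
python3 -m crank '[[1,[0,-0.003,0],[0,0,0]],[1,[0,-0.004,0],[0,0,0]],[1,[0,-0.004,0],[0,0,0]],[1,[0,-0.004,0],[0,0,0]],[1,[0,-0.003,0],[0,0,0]],[1,[0,0,0],[0,0,0]],[1,[0,0,0],[0,0,0]]]'
python3 -m crank '[[1,[0,0,-0.006],[0,0,0]],[1,[0,0,-0.004],[0,0,0]],[1,[0,0,0],[0,0,0]]]' | sed -n '2p;4p'
```

```text
time: 34.9
tool_pos: [0.5204, -0.3096, 0.075]
ee_rot: [3.141, 0.001, 1.704]
wrist_force: [-1.6, 0.8, 5.9]
width: 0.0004
finger_force: 3.3
tool_pos: [0.5206, -0.3095, 0.0842]
wrist_force: [-0.3, 0.1, -0.7]
```

```bash
python3 -m crank '[[1,[0,0.018,0],[0,0,0]],[1,[0,0,0.006],[0,0,0]],[1,[0,0,0.003],[0,0,0]],[1,[0,0,0.0015],[0,0,0]],[1,[0,0,0],[0,0,0]],[1,[0,0,0],[0,0,0]]]' | sed -n '2p;4p'
python3 -m crank '[[1,[0,-0.003,0],[0,0,0]],[1,[0,-0.004,0],[0,0,0]],[1,[0,-0.004,0],[0,0,0]],[1,[0,-0.004,0],[0,0,0]],[1,[0,-0.003,0],[0,0,0]],[1,[0,0,0],[0,0,0]],[1,[0,0,0],[0,0,0]]]'| sed -n '2p;4p'
python3 -m crank '[[1,[0,0,-0.006],[0,0,0]],[1,[0,0,-0.004],[0,0,0]],[1,[0,0.018,0],[0,0,0]],[1,[0,0,0.006],[0,0,0]],[1,[0,0,0.003],[0,0,0]],[1,[0,0,0.001],[0,0,0]],[1,[0,0,0],[0,0,0]],[1,[0,0,0],[0,0,0]]]' | sed -n '2p;4p'
```

```text
tool_pos: [0.5393, -0.3068, 0.0755]
wrist_force: [1.3, 2.6, 7.2]
tool_pos: [0.5198, -0.3096, 0.0748]
wrist_force: [-1.9, 1.9, 6.5]
tool_pos: [0.5393, -0.3069, 0.0755]
wrist_force: [1.0, 2.3, 7.1]
```

```bash
python3 -m crank '[[1,[0,-0.003,0],[0,0,0]],[1,[0,-0.004,0],[0,0,0]],[1,[0,-0.004,0],[0,0,0]],[1,[0,-0.004,0],[0,0,0]],[1,[0,0,0],[0,0,0]],[1,[0,0,0],[0,0,0]]]'| sed -n '2p;4p'
python3 -m crank '[[1,[0,0,-0.006],[0,0,0]],[1,[0,0,-0.004],[0,0,0]],[1,[-0.03,0,-0.002],[0,0,0]],[1,[0,-0.005,0],[0,0,0]],[1,[0,0,0],[0,0,0]],[1,[0,0,0],[0,0,0]]]' | sed -n '2p;4p'
python3 - <<'E'
from h import *
go(*(T(.025-.009,.015,.0755)*1e3),97.5);st()
E
```

```text
tool_pos: [0.5231, -0.3092, 0.0755]
wrist_force: [-1.3, 1.5, 9.6]
tool_pos: [0.5219, -0.3386, 0.0848]
wrist_force: [0.6, 0.2, -0.5]
turn z 0.1 shift [-0.6  3.   9.3] j [-0.67  0.3   1.37  0.    1.48 -0.8 ] w 0.3
t 38.5 [ 521.9 -338.6   84.8] [-1.799e+02 -1.000e-01  9.760e+01] F [ 0.6  0.2 -0.5] w 0.3 g 0.0
```

```bash
python3 -m crank '[[1,[0,0.002,0.006],[0,0,0]],[1,[0,0,0.003],[0,0,0]],[1,[0,0,0.001],[0,0,0]],[1,[0,0,0],[0,0,0]],[1,[0,0,0],[0,0,0]]]' | sed -n '2p;4p'
```

```text
tool_pos: [0.5245, -0.339, 0.0754]
wrist_force: [-0.8, 0.4, 0.1]
```

```bash
python3 -m crank '[[1,[0,0,0.001],[0,0,0]],[1,[0,0,0],[0,0,0]],[1,[0,0,0],[0,0,0]]]' | sed -n '2p;4p'
python3 -m crank '[[1,[0,0.003,0],[0,0,0]],[1,[0,0.004,0],[0,0,0]],[1,[0,0.004,0],[0,0,0]],[1,[0,0.004,0],[0,0,0]],[1,[0,0.004,0],[0,0,0]],[1,[0,0,0],[0,0,0]],[1,[0,0,0],[0,0,0]]]'| sed -n '2p;4p'
python3 -m crank '[[1,[0,0,-0.006],[0,0,0]],[1,[0,0,-0.006],[0,0,0]],[1,[-0.03,0,0],[0,0,0]],[1,[0,0,0],[0,0,0]],[1,[0,0,0],[0,0,0]]]' | sed -n '2p;4p'
python3 - <<'E'
from h import *
go(*(T(.025+.009,-.015,.0755)*1e3),97.5);st()
E
```

```text
tool_pos: [0.5246, -0.3391, 0.0751]
wrist_force: [-1.6, 1.6, 4.2]
tool_pos: [0.5445, -0.3365, 0.0753]
wrist_force: [1.9, 1.8, 4.4]
tool_pos: [0.5466, -0.3665, 0.0858]
wrist_force: [-0.4, 0.4, 0.1]
turn z 0.1 shift [ 0.2  0.1 10.3] j [-0.68  0.37  1.26  0.    1.51 -0.81] w 0.3
t 40.5 [ 546.6 -366.5   85.8] [-1.799e+02 -1.000e-01  9.760e+01] F [-0.4  0.4  0.1] w 0.3 g 0.0
```

```bash
python3 -m crank '[[1,[0,0,0.006],[0,0,0]],[1,[0,0,0.004],[0,0,0]],[1,[0,0,0.001],[0,0,0]],[1,[0,0,0],[0,0,0]],[1,[0,0,0],[0,0,0]]]' | sed -n '2p;4p'
python3 -m crank '[[1,[0,-0.003,0],[0,0,0]],[1,[0,-0.004,0],[0,0,0]],[1,[0,-0.004,0],[0,0,0]],[1,[0,-0.004,0],[0,0,0]],[1,[0,-0.002,0],[0,0,0]],[1,[0,0,0],[0,0,0]],[1,[0,0,0],[0,0,0]]]'| sed -n '2p;4p'
python3 -m crank '[[1,[0,0,-0.006],[0,0,0]],[1,[0,0,-0.004],[0,0,0]],[1,[0,0.017,0],[0,0,0]],[1,[0,0,0.006],[0,0,0]],[1,[0,0,0.003],[0,0,0]],[1,[0,0,0.001],[0,0,0]],[1,[0,0,0],[0,0,0]],[1,[0,0,0],[0,0,0]]]' | sed -n '2p;4p'
```

```text
tool_pos: [0.5473, -0.3655, 0.0757]
wrist_force: [0.1, 1.5, 2.4]
tool_pos: [0.5293, -0.3686, 0.0753]
wrist_force: [-2.1, 2.5, 5.1]
tool_pos: [0.5471, -0.3664, 0.0758]
wrist_force: [0.7, -0.0, 2.0]
```

Stroke 1 was about 18 mm. The second should be about 17 mm, and then I move on to wheel 4.

```bash
python3 -m crank '[[1,[0,0,0.0007],[0,0,0]],[1,[0,-0.003,0],[0,0,0]],[1,[0,-0.004,0],[0,0,0]],[1,[0,-0.004,0],[0,0,0]],[1,[0,-0.004,0],[0,0,0]],[1,[0,-0.001,0],[0,0,0]],[1,[0,0,0],[0,0,0]],[1,[0,0,0],[0,0,0]]]'| sed -n '2p;4p'
python3 -m crank '[[1,[0,0,-0.006],[0,0,0]],[1,[0,0,-0.006],[0,0,0]],[1,[-0.03,0,0],[0,0,0]],[1,[0,0,0],[0,0,0]],[1,[0,0,0],[0,0,0]]]' | sed -n '2p;4p'
python3 - <<'E'
from h import *
go(*(T(.025-.009,-.045,.0755)*1e3),97.5);st()
E
```

```text
tool_pos: [0.5311, -0.3687, 0.0756]
wrist_force: [-1.4, 0.6, 5.5]
tool_pos: [0.5349, -0.3982, 0.0861]
wrist_force: [1.1, -0.4, -0.9]
turn z 0.1 shift [ 0.1 -2.2 10.6] j [-0.73  0.39  1.24  0.    1.51 -0.86] w 0.5
t 43.8 [ 534.9 -398.2   86.1] [-1.799e+02 -1.000e-01  9.760e+01] F [ 1.1 -0.4 -0.9] w 0.5 g 0.0
```

```bash
python3 -m crank '[[1,[0,-0.002,0.006],[0,0,0]],[1,[0,0,0.004],[0,0,0]],[1,[0,0,0.0015],[0,0,0]],[1,[0,0,0],[0,0,0]],[1,[0,0,0],[0,0,0]]]' | sed -n '2p;4p'
python3 -m crank '[[1,[0,0.003,0],[0,0,0]],[1,[0,0.004,0],[0,0,0]],[1,[0,0.004,0],[0,0,0]],[1,[0,0.004,0],[0,0,0]],[1,[0,0.003,0],[0,0,0]],[1,[0,0,0],[0,0,0]],[1,[0,0,0],[0,0,0]]]'| sed -n '2p;4p'
python3 -m crank '[[1,[0,0,-0.006],[0,0,0]],[1,[0,0,-0.014],[0,0,0]],[1,[0,-0.04,-0.03],[0,0,0]],[1,[0,-0.045,-0.02],[0,0,0]],[1,[0.045,-0.045,0],[0,0,0]],[1,[0.045,-0.045,0],[0,0,0]],[1,[0.045,0,0],[0,0,0]],[1,[0.045,0,0],[0,0,0]]]' | sed -n '2p;4p'
python3 - <<'E'
from h import *
a=unroll(snap('top'));b=unroll(snap('side')); cv2.imwrite('pics/u1.png',np.hstack([a,b])[:, :800])
E
```

```text
tool_pos: [0.5331, -0.3977, 0.0753]
wrist_force: [-2.1, 1.9, 1.5]
tool_pos: [0.5523, -0.3958, 0.0755]
wrist_force: [2.4, 2.8, 3.9]
tool_pos: [0.374, -0.2574, 0.1463]
wrist_force: [0.2, 0.8, 0.6]
```

View pics/u1.png

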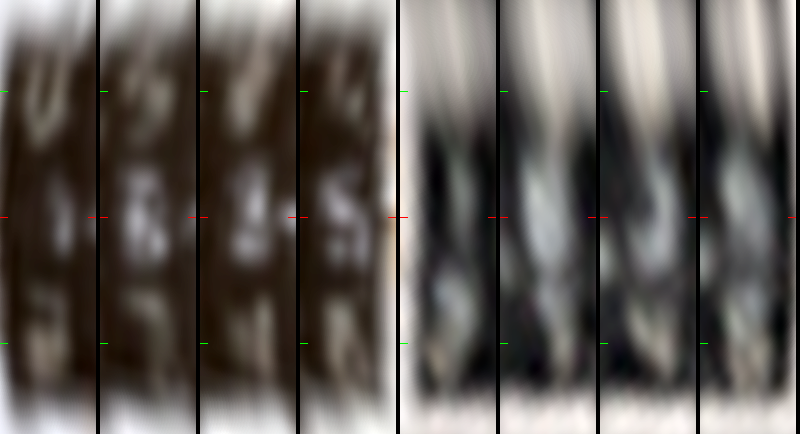

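The wheels read 1-6-3-5, with each numeral centred at row ≈217 on the index marks, to within about 2°. Now the start button.

```bash
python3 -m crank '[[1,[0,0,0],[0,0,0]],[1,[0,0,0],[0,0,0]]]' >/dev/null
python3 - <<'E'
from h import *
s=load('top'); print(T(-.055,0,.082)); go(*(T(-.055,0,.092)*1e3),97.5);st()
E
```

```text
[ 0.45647053 -0.36297894  0.082     ]
turn z 0.1 shift [-113.8   66.3   54.1] j [-0.73 -0.11  1.68 -0.    1.57 -0.86] w 0.3
t 46.1 [ 375.9 -258.8  146.1] [1.80e+02 1.00e-01 9.76e+01] F [-0.5 -0.2  0.5] w 0.3 g 0.0
```

```bash
python3 -m crank '[[1,[-0.038,0.022,0],[0,0,0]],[1,[-0.038,0.022,0],[0,0,0]],[1,[-0.038,0.022,0],[0,0,0]],[1,[0,0,0.03],[0,0,0]],[1,[0,0,0.02],[0,0,0]],[1,[0,0,0],[0,0,0]],[1,[0,0,0],[0,0,0]]]' | sed -n '2p;4p'
python3 - <<'E'
from h import *
go(*(T(-.055,0,.082)*1e3),97.5)
s=snap('top');t=snap('side')
a=cv2.resize(s['color'][110:235,235:405,::-1],(680,500));
cv2.imwrite('pics/b.png',a)
E
```

```text
tool_pos: [0.456, -0.3626, 0.0949]
wrist_force: [-0.1, -0.2, 0.5]
turn z 0.1 shift [-0.4  0.4 12.9] j [-0.77  0.21  1.46 -0.    1.48 -0.9 ] w 0.4
```

View pics/b.png

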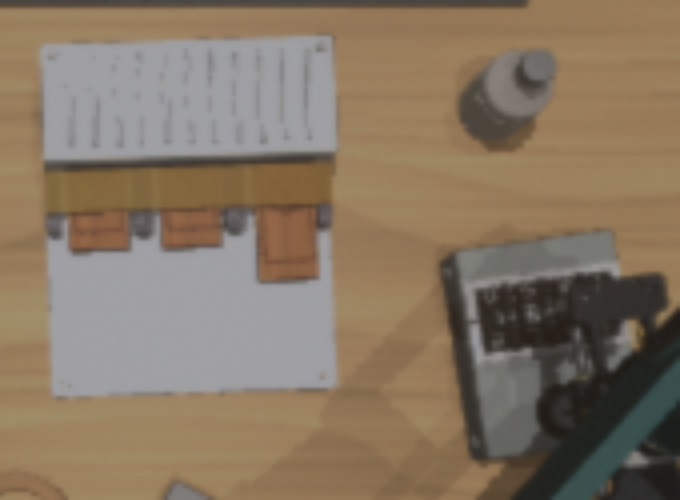

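This picture shows the right plaque knocked about 30 mm back out: its tail is at (288,282), while the others are at about 248. I push it home again before pressing start.

```bash
python3 -m crank '[[1,[0,0,-0.04],[0,0,0]],[1,[0,-0.03,-0.03],[0,0,6]],[1,[0.04,-0.008,0],[0,0,0]],[1,[0.045,0,0],[0,0,0]],[1,[0.045,0,0],[0,0,0]],[1,[0.045,0,0],[0,0,0]],[1,[0.033,0,0],[0,0,0]],[1,[0,0,0],[0,0,0]]]' >/dev/null
python3 - <<'E'
from h import *
print(wz(load('top'),235+288/4,110+281/4,.02)); go(500,-150.5,15,91.6);st()
E
```

```text
[ 0.56462274 -0.15287121  0.02      ]
turn z 0.3 shift [  2.1  87.1 152.8] j [-0.49 -0.15  1.68  0.    1.61 -0.52] w 0.4
t 47.7 [ 413.  -155.1  167.8] [1.797e+02 1.000e-01 9.190e+01] F [ 0.6 -0.1  0.3] w 0.4 g 0.0
```

```bash
python3 -m crank '[[1,[0.002,0.04,0],[0,0,0]],[1,[0,0.045,0.02],[0,0,0]],[1,[0,0,0.045],[0,0,0]],[1,[0,0,0.045],[0,0,0]],[1,[0,0,0.03],[0,0,0]],[1,[0,0,0.010],[0,0,0]],[1,[0,0,0],[0,0,0]],[1,[0,0,0],[0,0,0]]]' | sed -n '2p;4p'
python3 -m crank '[[1,[0,0.02,0],[0,0,0]],[1,[0,0.02,0],[0,0,0]],[1,[0,0.015,0],[0,0,0]],[1,[0,0.012,0],[0,0,0]],[1,[0,0.008,0],[0,0,0]],[1,[0,0,0],[0,0,0]],[1,[0,0,0],[0,0,0]]]' | sed -n '2p;4p'
```

```text
tool_pos: [0.4991, -0.1547, 0.0178]
wrist_force: [-0.3, -0.3, 0.1]
tool_pos: [0.5745, -0.1523, 0.0185]
wrist_force: [-1.3, 0.4, 3.5]
```

```bash
python3 -m crank '[[1,[0,-0.004,0],[0,0,0]],[1,[0,0,0.004],[0,0,0]],[1,[0,0,0],[0,0,0]]]' | sed -n '2p;4p'
python3 -m crank '[[1,[0,0.004,0],[0,0,0]],[1,[0,0.003,0],[0,0,0]],[1,[0,0.002,0],[0,0,0]],[1,[0,0,0],[0,0,0]]]' | sed -n '2p;4p'
python3 -m crank '[[1,[0,0.002,0],[0,0,0]],[1,[0,0.001,0],[0,0,0]],[1,[0,0,0],[0,0,0]]]' | sed -n '2p;4p'
```

```text
tool_pos: [0.5675, -0.1513, 0.0106]
wrist_force: [0.2, 0.5, -0.2]
tool_pos: [0.5778, -0.1512, 0.0112]
wrist_force: [0.4, 0.4, 0.0]
tool_pos: [0.5806, -0.1511, 0.0114]
wrist_force: [-0.6, 0.5, 1.4]
```

```bash
python3 -m crank '[[1,[0,0.002,-0.001],[0,0,0]],[1,[0,0,0],[0,0,0]],[1,[0,0,0],[0,0,0]]]' | sed -n '2p;4p'
python3 -m crank '[[1,[0,0.001,0],[0,0,0]],[1,[0,0.001,0],[0,0,0]],[1,[0,0,0],[0,0,0]]]' | sed -n '2p;4p'
python3 -m crank '[[1,[0,0.001,0],[0,0,0]],[1,[0,0,0],[0,0,0]],[1,[0,0,0],[0,0,0]]]' | sed -n '2p;4p'
```

```text
tool_pos: [0.5826, -0.1511, 0.0126]
wrist_force: [0.8, 0.1, 0.5]
tool_pos: [0.5844, -0.1511, 0.0124]
wrist_force: [-1.0, 0.3, 0.5]
tool_pos: [0.5854, -0.151, 0.0123]
wrist_force: [-0.3, 0.3, -0.3]
```

```bash
python3 -m crank '[[1,[0,0.001,0],[0,0,0]],[1,[0,0,0],[0,0,0]]]' | sed -n '2p;4p'
python3 -m crank '[[1,[0,0.001,0],[0,0,0]],[1,[0,0,0],[0,0,0]]]' | sed -n '2p;4p'
python3 -m crank '[[1,[0,0.001,0],[0,0,0]],[1,[0,0,0],[0,0,0]]]' | sed -n '2p;4p'
```

```text
tool_pos: [0.5864, -0.151, 0.0123]
wrist_force: [-1.0, -0.8, -0.2]
tool_pos: [0.5869, -0.1509, 0.0123]
wrist_force: [-2.3, -0.1, 1.3]
tool_pos: [0.587, -0.1509, 0.0122]
wrist_force: [-4.7, 0.3, 3.2]
```

```bash
python3 -m crank '[[1,[0,0.001,0],[0,0,0]],[1,[0,0,0],[0,0,0]]]' | sed -n '2p;4p'
python3 -m crank '[[1,[0,-0.03,0],[0,0,0]],[1,[0,-0.03,-0.02],[0,0,0]],[1,[0,-0.02,-0.045],[0,0,0]],[1,[0,-0.02,-0.045],[0,0,0]],[1,[-0.045,0,0],[0,0,-6]],[1,[-0.045,0,0],[0,0,0]],[1,[-0.045,0,0],[0,0,0]],[1,[-0.045,0,0],[0,0,0]]]' >/dev/null
python3 -m crank '[[1,[-0.02,0,0],[0,0,0]],[1,[0,0,0],[0,0,0]]]' >/dev/null
python3 - <<'E'
from h import *
go(*(T(-.055,0,.082)*1e3),97.5);st()
s=snap('top')
a=cv2.resize(s['color'][110:235,235:405,::-1],(680,500));cv2.imwrite('pics/b2.png',a)
E
```

```text
tool_pos: [0.587, -0.1509, 0.0122]
wrist_force: [-7.8, -0.0, 3.6]
turn z -0.1 shift [ -0.4 -55.6  39.7] j [-0.7   0.28  1.32  0.    1.55 -0.83] w 0.3
t 52.9 [ 511.5 -355.4  121.7] [1.799e+02 1.000e-01 9.740e+01] F [0.7 0.3 0.3] w 0.3 g 0.0
```

View pics/b2.png

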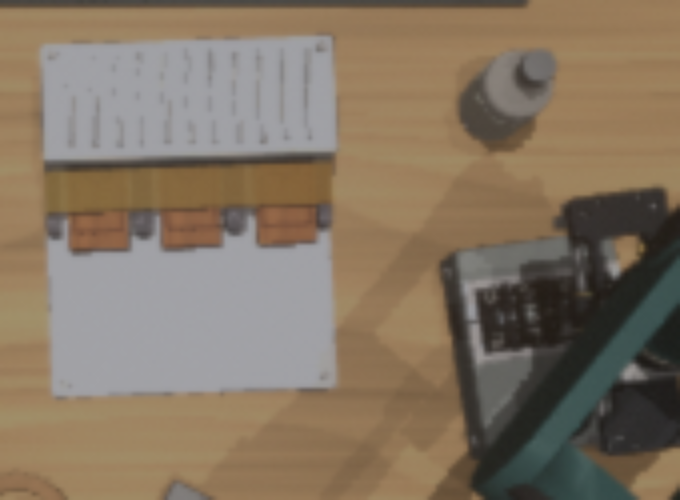

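All three plaques are home again, with tails at y≈246–251. Now I press start.

```bash
python3 -m crank '[[1,[0,-0.03,0],[0,0,0]],[1,[0,-0.026,0],[0,0,0]],[1,[0,0,0.02],[0,0,0]],[1,[0,0,0.01],[0,0,0]],[1,[0,0,0],[0,0,0]],[1,[0,0,0],[0,0,0]]]' | sed -n '2p;4p'
python3 -m crank '[[1,[0,0,0.005],[0,0,0]],[1,[0,0,0.005],[0,0,0]],[1,[0,0,0.003],[0,0,0]],[1,[0,0,0],[0,0,0]],[1,[0,0,0],[0,0,0]]]' | sed -n '2p;4p'
```

```text
tool_pos: [0.4563, -0.3589, 0.0923]
wrist_force: [-0.2, 1.0, -0.6]
tool_pos: [0.4563, -0.3599, 0.08]
wrist_force: [0.9, 0.5, 2.9]
```

```bash
python3 -m crank '[[1,[-0.002,0,0.003],[0,0,0]],[1,[0,0,0.002],[0,0,0]],[1,[0,0,0],[0,0,0]],[1,[0,0,0],[0,0,0]]]' | sed -n '2p;4p'
python3 -m crank '[[1,[0,0,0.001],[0,0,0]],[1,[0,0,0.0015],[0,0,0]],[1,[0,0,0],[0,0,0]],[1,[0,0,0],[0,0,0]]]' | sed -n '2p;4p'
```

```text
tool_pos: [0.4564, -0.3615, 0.0762]
wrist_force: [-1.4, 3.8, 10.0]
tool_pos: [0.4564, -0.3616, 0.076]
wrist_force: [-4.2, 6.2, 17.0]
```

```bash
python3 -m crank '[[1,[0,0,0.001],[0,0,0]],[1,[0,0,0],[0,0,0]]]' | sed -n '2p;4p'
python3 -m crank '[[1,[0,0,-0.006],[0,0,0]],[1,[0,0,-0.012],[0,0,0]],[1,[0,0,-0.045],[0,0,0]],[1,[0,-0.03,-0.03],[0,0,0]],[1,[0.04,-0.04,0],[0,0,0]],[1,[0.045,0,0],[0,0,0]],[1,[0.045,0,0],[0,0,0]],[1,[0,0,0],[0,0,0]]]' | sed -n '2p;4p'
python3 - <<'E'
from h import *
s=snap('top'); a=cv2.resize(s['color'][110:235,235:405,::-1],(595,434));
cv2.imwrite('pics/f.png',np.hstack([a,unroll(s)[:,:200]]))
b=unroll(s)
cv2.imwrite('pics/f.png',np.hstack([a[:, :399],b]))
print(w(s,235+640/4.5,105+485/4.5))
E
```

```text
tool_pos: [0.4565, -0.3616, 0.076]
wrist_force: [-5.4, 7.0, 21.3]
tool_pos: [0.3731, -0.2426, 0.1634]
wrist_force: [-0.5, 0.3, 0.5]
[ 0.43800195 -0.22791548  0.52379499]
```

View pics/f.png

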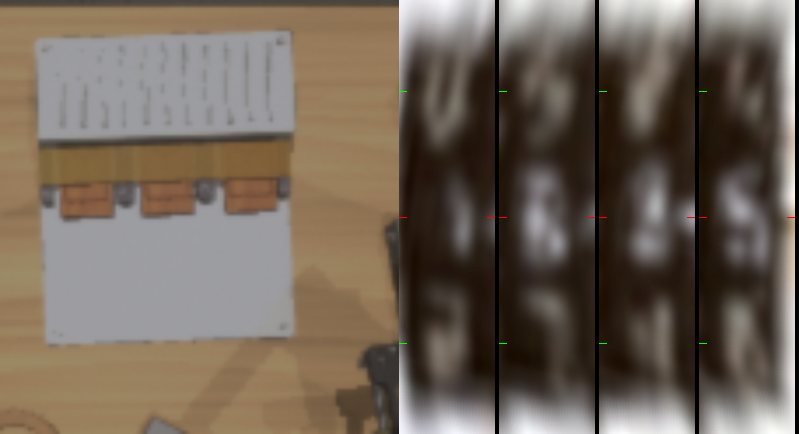

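All three plaques are home (tails at y≈213), the wheels still read 1-6-3-5 on the index, and the arm is clear. I am handing the job in.

```bash
python3 -c "
from bench import robot
print(robot.close_job())"
```

```text
the job is handed in; nothing more can be done
None
```

The job is handed in: all three plaques are home under the hood with their stars up, the timer reads 1-6-3-5, and start was then pressed to its stop and let go, though the arm blocked the camera from confirming the button came back up.

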